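# Clear the saw's catch tray into the clipped tote

## Robot

A 6-joint arm with a two-finger parallel gripper is mounted at the origin on the work surface. World frame = base frame: x ahead of the robot, y to its left, z up, the work surface at z = 0. Lengths are in m, angles in rad, forces in N, time in s.
With the tool pointing down it reaches from about 0.3 to 0.875 m from the base axis. Payload 4.2 kg.
Tool frame: the origin (TCP) lies between the finger pads; the fingertips stand 11 mm ahead of it and the grasp point (between the pads) lies 8 mm behind it (arm.tip_extent is the distance from the TCP to the fingertips, in m); z points along the fingers, y is the direction in which the jaws open and shut (so a half turn about z gives the same grasp; the last joint's range is limited). The gripper opens to 85 mm and grips with 20 to 120 N. Pads are 22 mm wide; open, the fingers measure 114 mm over their backs; the gripper's body (76 mm by 85 mm) begins 54 mm behind the grasp point. The pads swing forward as they close: fully open they stand 13 mm farther back than shut.
Start: joints at [1.138, 0.32, 1.565, -0, 1.257, -0.02], TCP at [0.231, 0.527, 0.242] pointing down, gripper open.
Joint ranges: [-3.11, 3.11], [-0.84, 2.01], [0.21, 2.61], [-1.34, 4.49], [0.05, 2.63], [-2.56, 2.56]. Speed limits (rad/s): [2.57, 2.57, 3.14, 3.14, 3.14, 3.14].

## Interface

Orientations are given as a rotation vector (axis times angle).
In Python, from bench import arm, eyes gives the robot as it stands. The module is installed in compiled form; this text tells all that it offers.
- The arm moves only by the shell command python3 -m inch 'ROWS'. ROWS is JSON, a list that holds one entry, the list of rows, each a list of 7 numbers: the turn, a rotation vector about the tool's x, y, z in rad, then the shift along the tool's x, y, z in mm, then the opening, from 0 (shut) to 1 (fully open). In form: [[[ax, ay, az, dx, dy, dz, claw], ...]]. A call has 1 to 12 rows; each row shifts and turns the commanded pose from where the row before left it, along the tool's axes as they then stand; what a row does not reach is not made up. A row lasts 1/12 s, in which the tool goes at most 41.7 mm and 7.16 degrees, less where a joint would pass 70% of its speed; a pose out of reach is approached as far as the arm can. A call is refused whole if a number of a shift passes 41.7 or a number of a turn 0.125, either way. A call with a gripper value outside its range is refused whole. The fingers move at their own pace and stop on an object; the grip force is fixed at half the most. Time passes only in rows, so rows that do not move let the fingers close. It gives the time, the measured TCP pose, the force and the opening at its end, in the units of the state.
- arm.state(): the state, without advancing time (a new reading comes with each control period).
- eyes.snapshot(name): name is "side" or "top"; returns (picture, depth): 420x560x3 uint8, red, green, blue; 420x560 float32, m along the optical axis (not along the pixel's ray), 0 where there is no reading.
- eyes.calibration(name): a dict with "fx", "fy", "cx", "cy" (pixels), "T" (4x4, takes a point from camera to world coordinates). Camera axes: x right, y up, looking along -z (the intrinsics and any distortion apply to the point x, -y, -z); pixel columns grow to the right and rows downward; lengths in m; the calibration is good to about 2 mm. A picture is of the moment at which its call begins. calibration takes no time and is no camera call.
- arm.finish_job(): hands the job in, once; it reports no verdict.
The state is a dict: "clock": time; "qpos": joint angles; "qd": joint speeds; "tau": joint torques, N m; "position": TCP position; "tcp_rot": TCP orientation; "contact_force": force on the tool from outside, world axes, zero at the start; "torque": the same for the moment, N m; "width": finger opening in m.
Only numpy, scipy, OpenCV 4.12 (cv2) and the standard library are available. Lean on these libraries where they do the work, as an engineer would, in place of code of your own. Each camera call takes 0.05 s, during which the arm holds its last target. There are 200 camera calls.

## Task

Two finished lengths of square tube lie in the saw's catch tray. Flip both toggle clips well out from the tote, take its lid off and lay it flat on the bench, handle up, then push the two long pieces along the tray and over its open lip so that they drop into the tote; do not lift them. Leave the thin end slice in the tray and the other things on the bench where they are.

Things in the scene. Friction and masses are not known exactly. Their poses are not given: they have to be found in the camera images.
- saw: fixed cut-off saw with aluminium catch tray. Origin on the bench (z 0) below the middle of the tray's open lip; +y = out over the lip towards the tote, -y = back to the saw. Tray floor top at z 116, lip at y 0, tray back to y -250, inside 200 wide (x -100..100), side walls to z 151, none at the lip. Saw: from y -250 (z 128), tall (to 420) from y -285
- tray_lip (a point): middle of the tray floor's open edge, on the floor's top face, 116 above the bench; axes as the saw's; the 36 mm high tube pieces slide out over it to +y and drop into the tote
- tote: grey plastic tote on the bench at the tray's lip, fixed so it cannot shift. Origin: centre of its underside, z up. Outside 200 (x) x 160 (y) x 90 tall, walls and floor 4; its -y wall runs along the lip with a gap of 14 to 20; rim 26 below the tray floor. Clips midway on the -x (near) and +x (far) walls; open, they reach about 100 out
- lid: loose grey lid, about 0.22 kg. Origin: centre of its underside, axes along the tote's. Plate 206 (x) x 166 (y) x 8, top face 14 above the origin; below it a 6 deep frame that drops inside the tote's rim. Origin 84 above the bench when on the tote, 0 when lying on the bench. Held down until both clips are off
- lid_grip (a point): top centre of the black grip bar in the middle of the lid: bar 60 long (lid x), 18 wide (y), 30 tall; this point is 44 above the lid's origin. There is clear bench to lay the lid on beside the tote, on its +y side (away from the saw)
- clip_near (a joint): hinge of the near steel clip, on the outside of the tote's -x wall, 45 above the bench. 0 = closed over the lid (start), 1.5 = swung fully out and down. Stiff toggle: stays where it is left, needs 2 to 4 N at the tab; clear of the lid and counted as open beyond 0.6 (a level push 10 above the lid gives about 0.8)
- clip_far (a joint): hinge of the far steel clip, on the outside of the tote's +x wall, 45 above the bench. 0 = closed over the lid (start), 1.5 = swung fully out and down. Stiff toggle: stays where it is left, needs 2 to 4 N at the tab; clear of the lid and counted as open beyond 0.6 (a level push 10 above the lid gives about 0.8)
- clip_near_tab (a point): on the near clip's finger tab: upright plate 40 wide (tote y), 4 thick, rising to 40 above the lid's top (138 above the bench) just outside the lid's -x edge; point 13 below its end. Push it outward (tote -x) from the lid side to open. Below it a nose reaches 11 in over the lid's edge and holds it down (nose top 6 above the lid's top)
- clip_far_tab (a point): on the far clip's finger tab: upright plate 40 wide (tote y), 4 thick, rising to 40 above the lid's top (138 above the bench) just outside the lid's +x edge; point 13 below its end. Push it outward (tote +x) from the lid side to open. Below it a nose reaches 11 in over the lid's edge and holds it down (nose top 6 above the lid's top)
- blank_a: finished length of square steel tube, 36 x 36 section, 60 long (its y axis), about 0.2 kg; origin at its centre. Lies on the tray floor, its y axis within about 0.15 rad of the tray's y. The three tube pieces lie side by side in any order, about 52 apart in tray x, centres 70 to 115 back from the lip
- blank_b: finished length of square steel tube, 36 x 36 section, 60 long (its y axis), about 0.2 kg; origin at its centre. Lies on the tray floor, its y axis within about 0.15 rad of the tray's y. The three tube pieces lie side by side in any order, about 52 apart in tray x, centres 70 to 115 back from the lip
- offcut: thin end slice of the same square tube, 36 x 36 and only 22 long (y), about 75 g; stays in the tray; origin at its centre. Lies on the tray floor, its y axis within about 0.15 rad of the tray's y. The three tube pieces lie side by side in any order, about 52 apart in tray x, centres 70 to 115 back from the lip
- cleaner: bystander, sizes in mm: plastic jar of cleaner with a red cap, 56 dia x 120 tall, standing near the back edge of the bench
- pipe_stub: bystander, sizes in mm: upright piece of black pipe, 40 dia x 110 tall, near the back edge
- coupling: bystander, sizes in mm: black pipe coupling standing on end, 52 dia x 45 tall, in front of the robot, to its left
- tape: bystander, sizes in mm: white tape measure, 70 x 35 x 60 tall, on the robot's side of the tray
- wrench: bystander, sizes in mm: wrench lying flat, 190 long, at the robot's left
- screwdriver: bystander, sizes in mm: screwdriver lying flat, 200 long, far left
There are look-alikes about, which are no part of the job. Leave any white look-alike of the blank_a alone.

How it is judged:
By the outcome, as a careful person would: the job done as asked, in the order asked, and still so for the second after the job is handed in, with the robot touching nothing.
It also fails if it takes over 67 s, if anything falls off the work surface, if the arm or the gripper's body presses on something with over 40 N, if the wrist force passes 120 N, or if a joint passes its speed limit or range.

## Working session

There is one attempt and no reset: what is moved stays moved. The work goes in short steps, Python scripts to look and compute and a shell command to move; the robot and the scene stay as the last step left them, time stands still between calls to the robot, and variables do not carry over. Pictures are saved under pics/ and viewed, about 8 in all and at most 12, crops included, and the job is handed in when it is done.

```bash
mkdir -p pics
cat > h.py <<'E'
from bench import arm, eyes
import numpy as np, cv2
def snap(n,f):
    p,d=eyes.snapshot(n); cv2.imwrite('pics/'+f+'.png',p[:,:,::-1]); np.save('pics/'+f+'.npy',d); return p,d
def pts(n,d):
    c=eyes.calibration(n); v,u=np.mgrid[0:d.shape[0],0:d.shape[1]]
    P=np.stack([(u-c['cx'])/c['fx']*d,-(v-c['cy'])/c['fy']*d,-d],-1)
    return P@c['T'][:3,:3].T+c['T'][:3,3]
E
python3 - <<'E'
from h import *
np.set_printoptions(precision=3,suppress=True)
for n in ('top','side'):
    p,d=snap(n,n+'0'); c=eyes.calibration(n); print(n,c)
    print((d>0).mean())
print(arm.state())
E
```

```text
top {'fx': 435.7283712551691, 'fy': 435.7283712551691, 'cx': 277.0699011842419, 'cy': 203.05219176532796, 'T': array([[ 0.014,  0.978, -0.207,  0.34 ],
       [-1.   ,  0.014,  0.002,  0.172],
       [ 0.005,  0.207,  0.978,  1.168],
       [ 0.   ,  0.   ,  0.   ,  1.   ]])}
0.9959566326530612
side {'fx': 479.27460314486916, 'fy': 479.27460314486916, 'cx': 276.6272727712246, 'cy': 212.5111175979282, 'T': array([[ 0.773,  0.381, -0.507, -0.065],
       [-0.634,  0.446, -0.631, -0.587],
       [-0.014,  0.81 ,  0.587,  0.832],
       [ 0.   ,  0.   ,  0.   ,  1.   ]])}
0.9959736394557823
{'clock': 0.1, 'qpos': array([ 1.138,  0.32 ,  1.566,  0.   ,  1.257, -0.02 ]), 'qd': array([-0.001,  0.001, -0.002,  0.001, -0.002, -0.001]), 'tau': array([  0.001, -41.641, -23.471,   0.   ,   0.005,   0.   ]), 'position': array([0.23 , 0.526, 0.242]), 'tcp_rot': array([-0.644, -3.075,  0.002]), 'contact_force': array([-0.221, -0.486,  1.269]), 'torque': array([-0.023, -0.003, -0.048]), 'width': 0.0855100597705076}
```

View pics/top0.png

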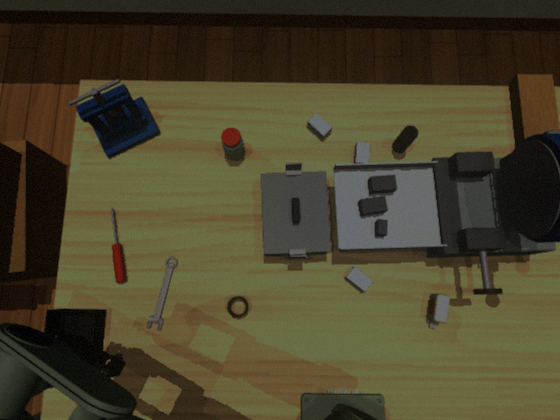

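View pics/side0.png

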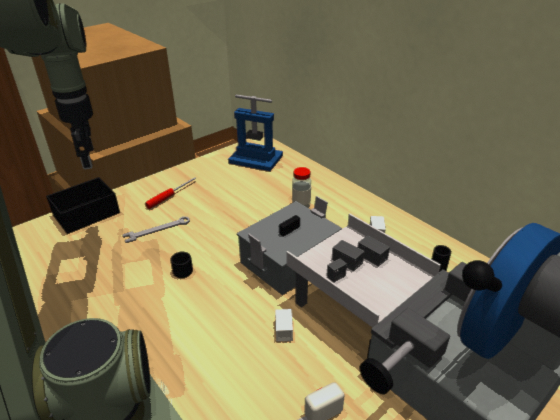

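Top view: lid at cols 262–328 and rows 172–257, grip at (296,211), clip tabs at (293,168) and (298,253). Tray lip is near col 334, long tubes at (383,184) and (373,206), offcut at (381,228). White look-alikes lie outside the tray. Next I measure.

```bash
cat > m.py <<'E'
from h import *
np.set_printoptions(precision=4,suppress=True)
def comp(P,m,n,minA=30):
    k,l,s,c=cv2.connectedComponentsWithStats(m.astype(np.uint8))
    for i in range(1,k):
        if s[i,4]<minA: continue
        q=P[l==i]; r=cv2.minAreaRect((q[:,:2]*1000).astype(np.float32))
        print(n,'px',c[i].round(),'A',s[i,4],'rect c',np.round(r[0],1),'size',np.round(r[1],1),'ang',round(r[2],1),'z',np.round(np.median(q[:,2]),4))
if __name__=='__main__':
    for n in ('top','side'):
        d=np.load(f'pics/{n}0.npy'); P=pts(n,d); X,Y,Z=P[...,0],P[...,1],P[...,2]
        roi=(X>.25)&(X<.65)&(Y>-.25)&(Y<.22)
        comp(P,roi&(Z>.088)&(Z<.103)&(Y>0.02),n+' lid',300)
        comp(P,roi&(Z>.109)&(Z<.122)&(Y<.1),n+' floor',300)
        comp(P,roi&(Z>.121)&(Z<.134)&(Y>0.05),n+' grip')
        comp(P,roi&(Z>.103)&(Z<.145)&(Y>0.05),n+' tabs',10)
        comp(P,roi&(Z>.1465)&(Z<.158)&(Y<.05),n+' tubes')
E
python3 m.py
```

```text
top lid px [295. 213.] A 5051 rect c [545.4 124.1] size [211.2 166.1] ang 3.1 z 0.098
top floor px [388. 210.] A 6648 rect c [ 557.5 -100.3] size [195.7 252.4] ang 2.9 z 0.116
top grip px [296. 210.] A 183 rect c [544.2 124.2] size [59.9 18. ] ang 3.3 z 0.1276
top tabs px [292. 173.] A 40 rect c [643.4 130.9] size [11.  35.5] ang 0.3 z 0.1051
top tabs px [296. 210.] A 196 rect c [544.2 124.2] size [59.9 18.1] ang 3.3 z 0.1274
top tabs px [298. 253.] A 95 rect c [440.4 119.1] size [20.8 39. ] ang 4.5 z 0.1062
top tubes px [384. 183.] A 367 rect c [608.8 -86.3] size [36.6 60.6] ang 5.1 z 0.1518
top tubes px [374. 205.] A 376 rect c [554.7 -61.1] size [36.5 61.2] ang 9.6 z 0.1519
top tubes px [383. 227.] A 146 rect c [501.2 -80.1] size [22.3 35.8] ang 86.0 z 0.1518
top tubes px [420. 246.] A 104 rect c [ 457.2 -164.9] size [  4.6 130.5] ang 2.5 z 0.1508
top tubes px [366. 248.] A 96 rect c [451.3 -38.4] size [  4.3 116.2] ang 2.7 z 0.1508
side lid px [289. 233.] A 3097 rect c [540.9 123.5] size [214.7 168.7] ang 3.3 z 0.0978
side floor px [367. 274.] A 4542 rect c [561.7 -96.1] size [17
[... 198 characters left out ...]
.1268
side grip px [254. 241.] A 45 rect c [431.5 118. ] size [ 5.5 42.8] ang 6.3 z 0.1272
side tabs px [317. 212.] A 38 rect c [643.1 128.2] size [12.1 39.6] ang 1.0 z 0.1044
side tabs px [289. 225.] A 261 rect c [544.5 121.3] size [64.7 21.5] ang 0.1 z 0.1224
side tabs px [255. 243.] A 140 rect c [438.2 119. ] size [20.7 42.7] ang 8.9 z 0.1221
side tubes px [373. 245.] A 334 rect c [609.2 -86.7] size [39.1 62.1] ang 5.8 z 0.1513
side tubes px [348. 250.] A 340 rect c [555.2 -61.2] size [39.2 60.8] ang 9.3 z 0.1514
side tubes px [334. 285.] A 316 rect c [ 455.4 -104.3] size [  9.2 251.7] ang 2.8 z 0.1501
side tubes px [336. 265.] A 146 rect c [501.1 -80.1] size [24.2 39.1] ang 84.4 z 0.1515
```

```bash
cat > rel.py <<'E'
from bench import arm
import numpy as np
from scipy.spatial.transform import Rotation as R
s=arm.state(); p=s['position']*1000; th=.053
ex=np.array([np.cos(th),np.sin(th)]); ey=np.array([-ex[1],ex[0]])
M=R.from_rotvec(s['tcp_rot']).as_matrix()
d=p[:2]-[544.3,124]; l=p[:2]-[551,25.5]
print('t %.2f'%s['clock'],'TOTE',np.round([d@ex,d@ey],1),'TRAY',np.round([l@ex,l@ey],1),'tipz %.1f'%(p[2]-11),'yaw err(turn z by) %.3f'%(np.arctan2(M[1,1],M[0,1])-np.pi/2-th),'zax',np.round(M[:,2],3),'F',np.round(s['contact_force'],1),'w %.4f'%s['width'],'q',np.round(s['qpos'],2))
E
python3 -m inch '[[[0,0,-0.116,0,0,0,0],[0,0,-0.116,0,0,0,0],[0,0,-0.116,0,0,0,0],[0,0,-0.116,0,0,0,0],[0,0,0,-18,-33,0,0],[0,0,0,-18,-33,0,0],[0,0,0,-18,-33,0,0],[0,0,0,-18,-33,0,0],[0,0,0,-18,-33,0,0],[0,0,0,-18,-33,0,0],[0,0,0,-18,-33,0,0],[0,0,0,-18,-33,0,0]]]'; python3 rel.py
```

```text
clock: 1.1
position: [0.3884, 0.2687, 0.2421]
tcp_rot: [0.081, -3.14, 0.0]
contact_force: [0.8, 1.2, 0.5]
width: 0.0003
t 1.10 TOTE [-148.1  152.7] TRAY [-149.5  251.4] tipz 231.1 yaw err(turn z by) -0.001 zax [-0. -0. -1.] F [0.8 1.2 0.5] w 0.0003 q [ 0.58  0.16  1.79  0.    1.2  -1.04]
```

```bash
python3 -m inch '[[[0,0,0,-17,-31,0,0],[0,0,0,-17,-31,0,0],[0,0,0,-17,-31,0,0],[0,0,0,-17,-31,0,0],[0,0,0,-15,-29,0,0],[0,0,0,0,0,20,0],[0,0,0,0,0,33,0],[0,0,0,0,0,33,0],[0,0,0,0,0,33,0],[0,0,0,0,0,0,0],[0,0,0,0,0,0,0]]]'; python3 rel.py
```

```text
clock: 2.02
position: [0.4777, 0.1216, 0.1223]
tcp_rot: [0.08, -3.136, 0.001]
contact_force: [0.1, 0.8, 1.0]
width: 0.0004
t 2.02 TOTE [-66.6   1.1] TRAY [-68.1  99.9] tipz 111.3 yaw err(turn z by) -0.002 zax [-0.004 -0.001 -1.   ] F [0.1 0.8 1. ] w 0.0004 q [ 0.23  0.31  1.92  0.    0.92 -1.4 ]
```

```bash
python3 -m inch '[[[0,0,0,14,0,0,0],[0,0,0,14,0,0,0],[0,0,0,14,0,0,0],[0,0,0,14,0,0,0],[0,0,0,14,0,0,0],[0,0,0,14,0,0,0],[0,0,0,14,0,0,0],[0,0,0,6,0,8,0],[0,0,0,5,0,10,0],[0,0,0,5,0,10,0],[0,0,0,0,0,6,0],[0,0,0,0,0,0,0]]]'; python3 rel.py
```

```text
clock: 3.02
position: [0.3657, 0.1164, 0.0902]
tcp_rot: [-0.081, 3.139, 0.001]
contact_force: [0.6, 0.7, 0.2]
width: 0.0001
t 3.02 TOTE [-178.8    1.9] TRAY [-180.3  100.6] tipz 79.2 yaw err(turn z by) -0.002 zax [ 0.002  0.001 -1.   ] F [0.6 0.7 0.2] w 0.0001 q [ 0.28  0.2   2.19  0.    0.75 -1.34]
```

```bash
python3 -m inch '[[[0,0,0,0,0,-35,0],[0,0,0,0,0,-40,0],[0,0,0,-35,0,0,0],[0,0,0,-35,0,0,0],[0,0,0,-35,0,0,0],[0,0,0,-35,0,0,0],[0,0,0,-35,0,0,0],[0,0,0,-35,0,0,0],[0,0,0,-35,-2,0,0],[0,0,0,0,0,20,0],[0,0,0,0,0,22,0],[0,0,0,0,0,0,0]]]'; python3 rel.py
```

```text
clock: 4.02
position: [0.6086, 0.1261, 0.1193]
tcp_rot: [0.08, -3.134, 0.002]
contact_force: [-1.0, -0.4, -0.1]
width: -0.0002
t 4.02 TOTE [64.4 -1.3] TRAY [62.9 97.4] tipz 108.3 yaw err(turn z by) -0.002 zax [-0.006 -0.001 -1.   ] F [-1.  -0.4 -0.1] w -0.0002 q [ 0.19  0.49  1.62 -0.    1.04 -1.44]
```

```bash
python3 -m inch '[[[0,0,0,-14,0,0,0],[0,0,0,-14,0,0,0],[0,0,0,-14,0,0,0],[0,0,0,-14,0,0,0],[0,0,0,-14,0,0,0],[0,0,0,-14,0,0,0],[0,0,0,-14,0,0,0],[0,0,0,-6,0,8,0],[0,0,0,-5,0,10,0],[0,0,0,-5,0,10,0],[0,0,0,0,0,6,0],[0,0,0,0,0,0,0]]]'; python3 rel.py
```

```text
clock: 5.02
position: [0.7218, 0.1322, 0.0857]
tcp_rot: [0.08, -3.136, 0.001]
contact_force: [-0.3, 0.5, -0.9]
width: -0.0
t 5.02 TOTE [177.7  -1.2] TRAY [176.2  97.5] tipz 74.7 yaw err(turn z by) -0.002 zax [-0.005 -0.001 -1.   ] F [-0.3  0.5 -0.9] w -0.0000 q [ 0.17  0.68  1.35  0.    1.12 -1.46]
```

```bash
python3 -m inch '[[[0,0,0,0,0,-40,0],[0,0,0,0,0,-40,0],[0,0,0,0,0,-10,0],[0,0,0,36,0,0,0.6],[0,0,0,36,0,0,0.6],[0,0,0,36,0,0,0.6],[0,0,0,36,0,0,0.6],[0,0,0,34,1,0,0.6],[0,0,0,0,0,0,0.6],[0,0,0,0,0,0,0.6]]]'; python3 rel.py; python3 -c "
from h import *
p,d=snap('side','side1'); q,_=snap('top','top1'); cv2.imwrite('pics/v1.png',np.hstack([p[130:330,180:440],q[100:300,190:450]])[:,:,::-1])"
```

```text
clock: 5.85
position: [0.5434, 0.1242, 0.1786]
tcp_rot: [0.081, -3.14, 0.0]
contact_force: [0.8, 0.5, 0.6]
width: 0.0509
t 5.85 TOTE [-0.9  0.2] TRAY [-2.3 99. ] tipz 167.6 yaw err(turn z by) -0.001 zax [-0.001 -0.    -1.   ] F [0.8 0.5 0.6] w 0.0509 q [ 0.2   0.34  1.7   0.    1.1  -1.42]
```

View pics/v1.png

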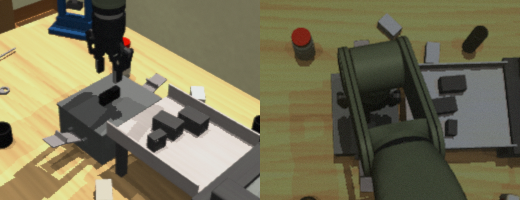

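Both clips show as swung well out (near at about (65,145), far at about (155,80) in the left crop). Now I grip the lid and check the bench where it will be laid.

```bash
python3 - <<'E'
from h import *
from m import comp
d=np.load('pics/top0.npy');P=pts('top',d);X,Y,Z=P[...,0],P[...,1],P[...,2]
comp(P,(X>.2)&(X<.85)&(Y>.22)&(Y<.5)&(Z>.008)&(Z<.14),'obj',15)
E
python3 -m inch '[[[0,0,0,-1,0,22,0.6],[0,0,0,0,0,22,0.6],[0,0,0,0,0,20,0.6],[0,0,0,0,0,0,0.6],[0,0,0,0,0,0,0],[0,0,0,0,0,0,0],[0,0,0,0,0,0,0],[0,0,0,0,0,0,0],[0,0,0,0,0,0,0],[0,0,0,0,0,0,0]]]'; python3 rel.py
```

```text
obj px [233. 144.] A 589 rect c [730.3 288.4] size [53.  53.2] ang 74.3 z 0.112
obj px [170. 261.] A 27 rect c [424.3 449.8] size [21.1 28.7] ang 30.5 z 0.0092
obj px [237. 307.] A 168 rect c [310.  265.1] size [48.8 49.2] ang 1.0 z 0.0437
obj px [159. 312.] A 18 rect c [294.4 470.3] size [10.4 20.1] ang 27.5 z 0.0085
obj px [157. 322.] A 56 rect c [264.  477.8] size [36.7 28.3] ang 83.8 z 0.0093
clock: 6.78
position: [0.548, 0.1246, 0.1158]
tcp_rot: [-0.08, 3.137, 0.001]
contact_force: [1.5, 0.1, 4.7]
width: 0.0163
t 6.78 TOTE [3.8 0.4] TRAY [ 2.3 99.1] tipz 104.8 yaw err(turn z by) -0.002 zax [ 0.004  0.001 -1.   ] F [1.5 0.1 4.7] w 0.0163 q [ 0.2   0.41  1.78 -0.    0.95 -1.42]
```

```bash
python3 -m inch '[[[0,0,0,0,0,-12,0],[0,0,0,0,0,-18,0],[0,0,0,0,0,-20,0],[0,0,0,0,14,0,0],[0,0,0,0,26,0,0],[0,0,0,0,28,0,0],[0,0,0,0,28,0,0],[0,0,0,0,28,0,0],[0,0,0,0,28,0,0],[0,0,0,0,26,0,0],[0,0,0,0,16,0,0],[0,0,0,0,0,0,0]]]'; python3 rel.py
```

```text
clock: 7.78
position: [0.5357, 0.3215, 0.1631]
tcp_rot: [0.086, -3.139, -0.001]
contact_force: [0.7, 0.5, -1.5]
width: 0.0168
t 7.78 TOTE [  1.9 197.7] TRAY [  0.4 296.4] tipz 152.1 yaw err(turn z by) 0.002 zax [-0.001  0.001 -1.   ] F [ 0.7  0.5 -1.5] w 0.0168 q [ 0.52  0.45  1.56  0.    1.13 -1.1 ]
```

```bash
python3 -m inch '[[[0,0,0,0,0,15,0],[0,0,0,0,0,28,0],[0,0,0,0,0,30,0],[0,0,0,0,0,28,0],[0,0,0,0,0,18,0],[0,0,0,0,0,7,0],[0,0,0,0,0,3,0],[0,0,0,0,0,0,0],[0,0,0,0,0,0,0]]]'; python3 rel.py
```

```text
clock: 8.53
position: [0.5376, 0.3183, 0.0365]
tcp_rot: [-0.08, 3.139, 0.002]
contact_force: [-0.3, -0.3, -1.2]
width: 0.0166
t 8.53 TOTE [  3.6 194.4] TRAY [  2.1 293.1] tipz 25.5 yaw err(turn z by) -0.002 zax [ 0.002  0.001 -1.   ] F [-0.3 -0.3 -1.2] w 0.0166 q [ 0.52  0.58  1.7  -0.    0.86 -1.11]
```

```bash
python3 -m inch '[[[0,0,0,0,0,2,0],[0,0,0,0,0,2,0],[0,0,0,0,0,0,0],[0,0,0,0,0,0,0]]]'; python3 rel.py
```

```text
clock: 8.87
position: [0.537, 0.3183, 0.0319]
tcp_rot: [-0.081, 3.14, 0.001]
contact_force: [-0.8, 0.0, -0.4]
width: 0.0168
t 8.87 TOTE [  3.  194.4] TRAY [  1.5 293.1] tipz 20.9 yaw err(turn z by) -0.002 zax [ 0.001  0.001 -1.   ] F [-0.8  0.  -0.4] w 0.0168 q [ 0.52  0.59  1.71 -0.    0.85 -1.11]
```

```bash
python3 -m inch '[[[0,0,0,0,0,0,0.6],[0,0,0,0,0,0,0.6],[0,0,0,0,0,0,0.6],[0,0,0,0,0,0,0.6],[0,0,0,0,0,-25,0.6],[0,0,0,0,0,-40,0.6],[0,0,0,0,0,-40,0],[0,0,0,0,0,-40,0],[0,0,0,0,0,-30,0],[0,0,0,30,0,0,0],[0,0,0,40,0,0,0],[0,0,0,40,0,0,0]]]'; python3 rel.py;  python3 - <<'E'
from h import *
from m import comp
p,d=snap('top','top2'); q,_=snap('side','side2'); cv2.imwrite('pics/v2.png',np.hstack([p[100:320,130:490],q[100:320,180:440]])[:,:,::-1])
P=pts('top',d);X,Y,Z=P[...,0],P[...,1],P[...,2]
comp(P,(X>.4)&(X<.68)&(Y<.45)&(Y>.2)&(Z>.007)&(Z<.025),'lidplate',300)
comp(P,(X>.47)&(X<.65)&(Y<.05)&(Y>-.2)&(Z>.1465)&(Z<.158),'tubes',30)
E
```

```text
clock: 9.87
position: [0.4262, 0.3123, 0.2068]
tcp_rot: [-0.078, 3.139, 0.002]
contact_force: [-0.8, 0.4, -0.2]
width: -0.0002
t 9.87 TOTE [-107.9  194.3] TRAY [-109.4  293. ] tipz 195.8 yaw err(turn z by) -0.003 zax [ 0.001  0.001 -1.   ] F [-0.8  0.4 -0.2] w -0.0002 q [ 0.61  0.27  1.73  0.    1.14 -1.01]
lidplate px [233. 212.] A 2447 rect c [533.8 318.2] size [206.2 166.3] ang 3.0 z 0.014
tubes px [384. 183.] A 368 rect c [608.4 -86.7] size [36.6 60.9] ang 5.6 z 0.1516
tubes px [374. 205.] A 379 rect c [554.7 -61.2] size [36. 60.] ang 9.3 z 0.152
tubes px [383. 227.] A 146 rect c [500.4 -79.4] size [22.4 35.5] ang 88.5 z 0.1524
```

View pics/v2.png

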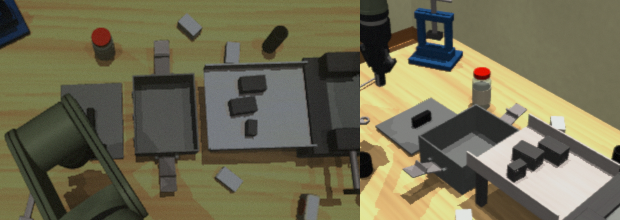

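Lid lies flat (plate top z 14 mm, handle up), the tote is open, and the tubes are unmoved. Next I go behind the middle tube.

```bash
python3 -m inch '[[[0,0,0,-10,-37,0,0],[0,0,0,-9,-37,0,0],[0,0,0,-9,-37,0,0],[0,0,0,-9,-37,0,0],[0,0,0,-9,-37,0,0],[0,0,0,-9,-37,0,0],[0,0,0,-9,-37,0,0],[0,0,0,-9,-37,0,0],[0,0,0,-9,-37,0,0],[0,0,0,-9,-37,0,0],[0,0,0,-9,-37,0,0],[0,0,0,-9,-37,0,0]]]'; python3 rel.py
```

```text
clock: 10.97
position: [0.5592, -0.1277, 0.2065]
tcp_rot: [-0.08, 3.14, -0.0]
contact_force: [0.8, 1.2, 0.6]
width: 0.0001
t 10.97 TOTE [   1.5 -252.1] TRAY [   0.  -153.4] tipz 195.5 yaw err(turn z by) -0.002 zax [ 0.001 -0.    -1.   ] F [0.8 1.2 0.6] w 0.0001 q [-0.24  0.34  1.63  0.    1.17 -1.87]
```

```bash
python3 -m inch '[[[0,0,0,0,0,0,0],[0,0,0,0,0,0,0],[0,0,0,0,0,20,0],[0,0,0,0,0,25,0],[0,0,0,0,0,20,0],[0,0,0,0,0,5,0],[0,0,0,0,0,0,0],[0,0,0,0,0,0,0]]]'; python3 rel.py
```

```text
clock: 11.63
position: [0.559, -0.1247, 0.1371]
tcp_rot: [-0.082, 3.139, -0.0]
contact_force: [0.6, -0.2, 0.8]
width: -0.0001
t 11.63 TOTE [   1.5 -249.1] TRAY [   0.  -150.4] tipz 126.1 yaw err(turn z by) -0.001 zax [ 0.001 -0.    -1.   ] F [ 0.6 -0.2  0.8] w -0.0001 q [-0.24  0.4   1.72  0.    1.02 -1.86]
```

```bash
python3 -m inch '[[[0,0,0,0,0,3,0],[0,0,0,0,8,0,0],[0,0,0,0,12,0,0],[0,0,0,0,14,0,0],[0,0,0,0,15,0,0],[0,0,0,0,15,0,0],[0,0,0,0,15,0,0],[0,0,0,0,15,0,0],[0,0,0,0,17,0,0],[0,0,0,0,17,0,0],[0,0,0,0,17,0,0],[0,0,0,0,14,0,0]]]'; python3 rel.py
python3 - <<'E'
from h import *
q,_=snap('side','side3'); cv2.imwrite('pics/v3.png',cv2.resize(q[130:330,180:440],None,fx=2,fy=2)[:,:,::-1])
E
```

```text
clock: 12.63
position: [0.5499, 0.036, 0.1338]
tcp_rot: [-0.082, 3.14, 0.001]
contact_force: [-0.6, 0.8, 0.1]
width: -0.0001
t 12.63 TOTE [  0.9 -88.1] TRAY [-0.6 10.6] tipz 122.8 yaw err(turn z by) -0.001 zax [ 0.001  0.001 -1.   ] F [-0.6  0.8  0.1] w -0.0001 q [ 0.04  0.37  1.78  0.    0.99 -1.58]
```

View pics/v3.png

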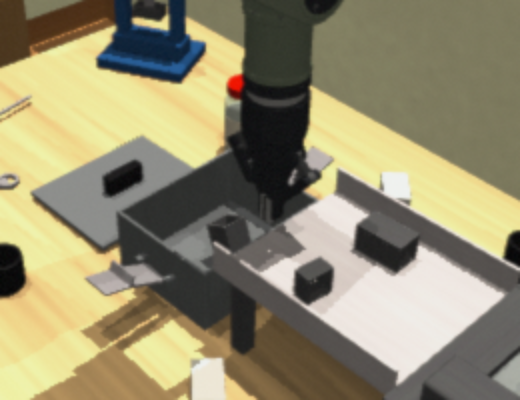

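The first tube is off the tray and inside the tote; the offcut is unmoved. Now the second tube.

```bash
python3 -m inch '[[[0,0,0,0,0,-35,0],[0,0,0,0,0,-38,0],[0,0,0,-9,-31,0,0],[0,0,0,-9,-32,0,0],[0,0,0,-9,-32,0,0],[0,0,0,-9,-32,0,0],[0,0,0,-9,-32,0,0],[0,0,0,-8,-32,0,0],[0,0,0,0,0,0,0],[0,0,0,0,0,0,0]]]'; python3 rel.py
```

```text
clock: 13.52
position: [0.6131, -0.1551, 0.2061]
tcp_rot: [0.077, -3.14, -0.001]
contact_force: [-0.5, 0.1, -1.1]
width: -0.0001
t 13.52 TOTE [  54.  -282.4] TRAY [  52.5 -183.7] tipz 195.1 yaw err(turn z by) -0.004 zax [-0.     0.001 -1.   ] F [-0.5  0.1 -1.1] w -0.0001 q [-0.27  0.43  1.48  0.    1.23 -1.89]
```

```bash
python3 -m inch '[[[0,0,0,0,0,20,0],[0,0,0,0,0,28,0],[0,0,0,0,0,20,0],[0,0,0,0,0,4,0],[0,0,0,0,0,0,0],[0,0,0,0,0,0,0],[0,0,0,0,0,0,0]]]'; python3 rel.py
```

```text
clock: 14.1
position: [0.6141, -0.1542, 0.1362]
tcp_rot: [-0.081, 3.137, -0.001]
contact_force: [1.0, 0.3, 0.1]
width: -0.0002
t 14.10 TOTE [  54.9 -281.5] TRAY [  53.5 -182.8] tipz 125.2 yaw err(turn z by) -0.001 zax [ 0.003 -0.001 -1.   ] F [1.  0.3 0.1] w -0.0002 q [-0.26  0.49  1.58  0.    1.07 -1.89]
```

```bash
python3 -m inch '[[[0,0,0,1,10,2,0],[0,0,0,0,15,0,0],[0,0,0,0,17,0,0],[0,0,0,0,17,0,0],[0,0,0,0,17,0,0],[0,0,0,0,17,0,0],[0,0,0,0,17,0,0],[0,0,0,0,17,0,0],[0,0,0,0,17,0,0],[0,0,0,0,17,0,0],[0,0,0,0,17,0,0],[0,0,0,0,17,0,0]]]'; python3 rel.py; python3 -m inch '[[[0,0,0,0,0,0,0],[0,0,0,0,0,0,0],[0,0,0,0,0,-38,0],[0,0,0,0,0,-38,0],[0,0,0,35,0,-20,0],[0,0,0,40,0,0,0],[0,0,0,40,0,0,0],[0,0,0,40,0,0,0],[0,0,0,40,0,0,0],[0,0,0,20,35,0,0],[0,0,0,0,40,0,0],[0,0,0,0,40,0,0]]]'
```

```text
clock: 15.1
position: [0.6016, 0.0423, 0.133]
tcp_rot: [-0.081, 3.14, 0.001]
contact_force: [0.3, 0.2, 0.9]
width: -0.0004
t 15.10 TOTE [ 52.9 -84.6] TRAY [51.4 14.1] tipz 122.0 yaw err(turn z by) -0.001 zax [ 0.001  0.001 -1.   ] F [0.3 0.2 0.9] w -0.0004 q [ 0.05  0.45  1.66  0.    1.04 -1.57]
clock: 16.1
position: [0.3801, 0.1437, 0.2292]
tcp_rot: [-0.074, 3.138, 0.001]
contact_force: [1.8, 0.2, 0.4]
width: 0.0001
```

```bash
python3 -m inch '[[[0,0,0,0,40,0,0],[0,0,0,0,40,0,0],[0,0,0,0,40,0,0],[0,0,0,0,40,0,0],[0,0,0,0,40,0,0],[0,0,0,0,40,0,0],[0,0,0,0,0,0,0],[0,0,0,0,0,0,0],[0,0,0,0,0,0,0]]]'
python3 - <<'E'
from h import *
from m import comp
p,d=snap('top','top4'); q,_=snap('side','side4')
cv2.imwrite('pics/v4.png',cv2.resize(np.hstack([p[100:320,210:440],q[120:340,200:420]]),None,fx=1.7,fy=1.7)[:,:,::-1])
P=pts('top',d);X,Y,Z=P[...,0],P[...,1],P[...,2]
comp(P,(X>.4)&(X<.68)&(Y<.45)&(Y>.2)&(Z>.007)&(Z<.025),'lidplate',300)
comp(P,(X>.47)&(X<.65)&(Y<.05)&(Y>-.2)&(Z>.1465)&(Z<.158),'tray tubes',30)
comp(P,(X>.46)&(X<.63)&(Y<.19)&(Y>.055)&(Z>.02)&(Z<.12),'in tote',30)
E
```

```text
clock: 16.85
position: [0.3691, 0.3827, 0.2281]
tcp_rot: [0.08, -3.14, 0.002]
contact_force: [-0.1, 0.2, -0.6]
width: 0.0002
lidplate px [222. 222.] A 4504 rect c [533.1 318. ] size [206.6 165.9] ang 3.1 z 0.0141
tray tubes px [383. 227.] A 146 rect c [500.3 -79.2] size [23.2 35.8] ang 89.6 z 0.1517
in tote px [283. 197.] A 323 rect c [597.9 154.5] size [35.8 58.8] ang 0.4 z 0.0397
in tote px [284. 215.] A 339 rect c [547.7 151.1] size [37.3 58.3] ang 0.8 z 0.0398
```

View pics/v4.png

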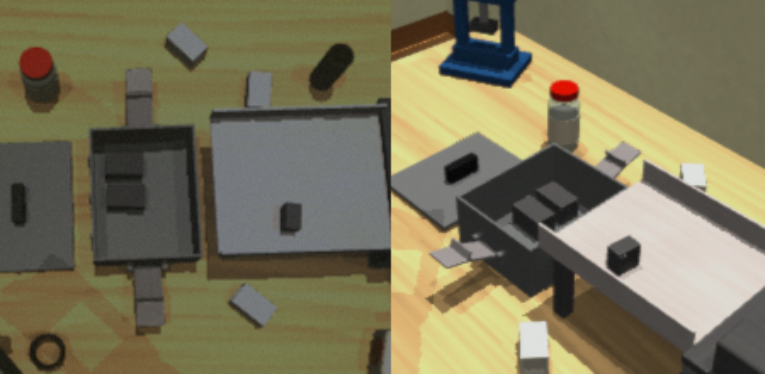

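Both tubes lie flat on the tote floor (tops at z 40 mm). The offcut is still in the tray, the clips are open, the lid is flat on the bench and the other things look undisturbed.

```bash
python3 -c "
from bench import arm
print(arm.finish_job())"
```

```text
the job is handed in; nothing more can be done
None
```

The job is done and handed in at about 17 s of the 67 s allowed. I flipped both clips out, laid the lid flat on the bench on the tote's +y side with its handle up, and pushed the two long pieces over the lip into the tote without lifting them.

Last checks, from both cameras:
- **Tubes:** both lie flat on the tote floor, with their tops at about z 40 mm.
- **Lid:** flat on the bench, with its plate top at z 14 mm.
- **Clips:** both look well out in the pictures; I did not measure their angles.
- **Offcut:** still in the tray, within about 1 mm of where it started.
- **Other things:** those visible in the last views look undisturbed, including the white look-alikes. The wrench and screwdriver were outside that view, and I did not check them again.

The readings after each move showed no more than about 5 N at the wrist, and no check failed or disagreed.

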